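Pin the wooden fan leaf onto its base board

ROBOT

A 6-joint arm with a two-finger parallel gripper is mounted at the origin on the work surface. World frame = base frame: x ahead of the robot, y to its left, z up, the work surface at z = 0. Lengths are in mm, angles in rad, forces in N, time in s.
With the tool pointing down it reaches from about 275 to 750 mm from the base axis. Payload 10.2 kg.
Tool frame: the origin (TCP) lies midway between the tips of the shut fingers; the grasp point (between the pads) lies 19 mm behind it; z points along the fingers, y is the direction in which the jaws open and shut (so a half turn about z gives the same grasp; the last joint's range is limited). The gripper opens to 85 mm and grips with 20 to 120 N. Pads are 22 mm wide; open, the fingers measure 114 mm over their backs; the gripper's body (76 mm by 85 mm) begins 54 mm behind the grasp point. The pads swing forward as they close: fully open they stand 13 mm farther back than shut.
Start: joints at [-1.476, 0.313, 1.498, -0, 1.331, -0.223], TCP at [164.038, -498.721, 231.294] pointing down, gripper open.
Joint ranges: [-2.94, 2.94], [-0.97, 2.17], [0.19, 2.56], [-1.23, 4.37], [0.02, 3.11], [-2.88, 2.88]. Speed limits (rad/s): [2.39, 2.39, 3.01, 3.14, 3.14, 3.14].

INTERFACE

Orientations are given as a rotation vector (axis times angle).
In Python, from cell import sense, imaging, job gives the robot as it stands.
- The arm moves only by the tool play_rows, never from a script. Its argument "deltas" is a list of rows, each an object of numbers: "fingers": the opening, from 0 (shut) to 1 (fully open); "dx", "dy", "dz": the shift along the tool's x, y, z in m; "turn": the turn about the tool's z in rad. In form: [{"fingers": .., "dx": .., "dy": .., "dz": .., "turn": ..}, ...]. A call has 1 to 20 rows; each row shifts and turns the pose as measured when the row begins, along the tool's axes as they then stand; what a row does not reach is not made up. A row lasts 1/10 s, in which the tool goes at most 50 mm and 8.59 degrees, less where a joint would pass 70% of its speed; a pose out of reach is approached as far as the arm can. A call with a gripper value outside its range is refused whole. The fingers move at their own pace and stop on an object; "newtons" is the grip in N (left out, the last holds). Time passes only in rows, so rows that do not move let the fingers close. It gives the time, the measured TCP pose, the force and the opening at its end, in the units of the state.
- sense(): the state, without advancing time (a new reading comes with each control period).
- imaging.camera(name): name is "scene" or "top"; returns the picture (480x640x3 uint8, red, green, blue); there is no depth.
- imaging.camera_info(name): a dict with "intrinsics" (3x3 intrinsics, pixels), "D" ([k1, k2, p1, p2, k3] as OpenCV has them; the pictures are not rectified), "view" (4x4, takes a point from world to camera coordinates). Camera axes: x right, y up, looking along -z (the intrinsics and any distortion apply to the point x, -y, -z); pixel columns grow to the right and rows downward; lengths in mm; the calibration is good to about 2 mm. A picture is of the moment at which its call begins. camera_info takes no time and is no camera call.
- job.job_done(): hands the job in, once; it reports no verdict.
The state is a dict: "t": time; "q": joint angles; "dq": joint speeds; "joint_torque": joint torques, N m; "position": TCP position; "eef_rot": TCP orientation; "contact_force": force on the tool from outside, world axes, zero at the start; "moment": the same for the moment, N m; "gripper_width": opening from 0.0 (shut) to 1.0 (fully open).
Only numpy, scipy, OpenCV 4.12 (cv2) and the standard library are available. Lean on these libraries where they do the work, as an engineer would, in place of code of your own. Each camera call takes 0.05 s, during which the arm holds its last target. There are 200 camera calls.

TASK

Lay the large fan-shaped wooden leaf flat on the base board so that the hole in its stem lies over the board's hole and the fan lies along the board. Then take the pin with the tall round knob from the pin rack and push it down through both holes until its collar sits on the leaf, and let go.

Things in the scene. Friction and masses are not known exactly. Their poses are not given: they have to be found in the camera images.
- leaf_grip (a point): The large fan leaf: flat plywood, 8 mm thick, 145 by 130 mm, with a ring eyelet (50 mm) at its stem. On it stands a fin to grasp, 50 mm long (x), 14 wide (y), top 48 mm above the leaf's underside. This point: fin's centre, 32 mm above the leaf's underside. x points from eyelet to fan, z up. Not the smaller leaf (93 mm, round stub, no eyelet).
- leaf_hole (a point): Centre of the hole in the leaf's eyelet, at the leaf's underside: 28 mm diameter, through the 8 mm leaf, 65 mm from leaf_grip along -x. Axes as leaf_grip.
- base_hole (a point): Base board: fixed wooden block on the table, 190 mm long (x), 130 wide (y), 36 high. This point: centre of the mouth of its hole on the top face (28 mm diameter, right through), 35 mm from the near end; the board's long part, where the fan goes, extends 155 mm along +x from here. z up.
- pin_grip (a point): The wooden pin with the tall round knob, upright in one of three holes of a rack (46 mm high). Knob 24 mm diameter, 42 tall; below it a collar 44 diameter, 6 thick, resting on the rack; then a shank 14 diameter, 36 long, last 10 mm tapered. This point: on the axis, 30 mm above the collar's underside, 66 above the tip. z up. The low square and disc plugs beside it are not needed.
There are look-alikes about, which are no part of the job. What is shaped like the part that bears leaf_grip but green is not meant.

How it is judged (in metres and radians):
On the way:
1. the leaf lies flat on the base board, let go, its hole over the board's hole and the fan along the board (horizontal distance between leaf_hole and base_hole below 0.014 m and z of leaf_hole in the frame of base_hole below 0.005 m and angle between leaf_hole's own z axis and vertical below 0.12 rad and angle between the x axis of leaf_hole and the x axis of base_hole, either way round below 0.4 rad and x of leaf_grip in the frame of base_hole above 0.03 m and contact force between the fingers and leaf below 0.1 N), for 0.2 s.
At the end, for the whole second after the job is handed in: Leaf flat on the board at rest, holes in line (16 mm), fan along the board's long part (23 degrees); the knobbed pin at rest, upright (10 degrees) through both holes, within 14 mm of the board hole's axis, its collar down on the leaf (6 mm) (horizontal distance between leaf_hole and base_hole below 0.016 m and z of leaf_hole in the frame of base_hole below 0.005 m and angle between leaf_hole's own z axis and vertical below 0.12 rad and angle between the x axis of leaf_hole and the x axis of base_hole, either way round below 0.4 rad and x of leaf_grip in the frame of base_hole above 0.03 m and horizontal distance between pin_grip and base_hole below 0.014 m and z of pin_grip in the frame of base_hole between 0.03 and 0.044 m and angle between pin_grip's own z axis and vertical below 0.17 rad and linear speed of each of pin, leaf below 0.02 m/s); the robot touches nothing.
It also fails if it takes over 56 s, if anything falls off the work surface, if the arm or the gripper's body presses on something with over 40 N, if the wrist force passes 120 N, or if a joint passes its speed limit or range.

## Working session

There is one attempt and no reset: what is moved stays moved. The work goes in short steps, Python scripts to look and compute and a tool call to move; the robot and the scene stay as the last step left them, time stands still between calls to the robot, and variables do not carry over. Pictures are saved under pics/ and viewed, about 8 in all and at most 12, crops included, and the job is handed in when it is done.

Besides the shell and the picture viewer there is one more tool, called as name(argument=value, ...) on one line, values as JSON. play_rows: Moves the arm, as the interface text tells. Its arguments: {"type":"object","properties":{"deltas":{"type":"array","items":{"type":"object","properties":{"fingers":{"type":"number"},"dx":{"type":"number"},"dy":{"type":"number"},"dz":{"type":"number"},"turn":{"type":"number"}}}},"newtons":{"type":"number"}},"required":["deltas"]}

```bash
mkdir -p pics
cat > h.py <<'E'
import numpy as np, cv2
from cell import sense, imaging, job
def shot(n,f):
    im=imaging.camera(n); cv2.imwrite('pics/'+f,im[:,:,::-1]); return im
def cam(n):
    i=imaging.camera_info(n); return np.array(i['intrinsics'],float),np.array(i['D'],float),np.array(i['view'],float)
def ray(n,uv):
    K,D,V=cam(n); p=cv2.undistortPoints(np.array(uv,float).reshape(-1,1,2),K,D).reshape(-1,2)
    d=np.c_[p[:,0],-p[:,1],-np.ones(len(p))]; R=V[:3,:3]; c=-R.T@V[:3,3]; return c,d@R
def px2w(n,uv,z):
    c,d=ray(n,uv); return c+d*((np.array(z)-c[2])/d[:,2])[:,None]
def w2px(n,P):
    K,D,V=cam(n); P=np.array(P,float).reshape(-1,3); q=P@V[:3,:3].T+V[:3,3]; q=q*[1,-1,-1]
    return cv2.projectPoints(q.reshape(-1,1,3),np.zeros(3),np.zeros(3),K,D)[0].reshape(-1,2)
E
python3 - <<'E'
from h import *
shot('top','t0.png');shot('scene','s0.png')
for n in('top','scene'):
    K,D,V=cam(n);print(n,K[0,0],D,-V[:3,:3].T@V[:3,3],-V[2,:3])
print(sense())
E
```

```text
top 501.5377131170944 [-0.03676169  0.          0.          0.          0.        ] [ 329.40409615   48.48663983 1341.60012671] [ 0.09662926 -0.00634717 -0.99530021]
scene 545.9722271082121 [0.02481074 0.         0.         0.         0.        ] [ 855.82946276 -775.43061295 1045.24659135] [-0.30343613  0.62808682 -0.71654271]
{'t': 0.1, 'q': array([-1.47641597e+00,  3.13421086e-01,  1.49834811e+00,  2.54169306e-05,
        1.33100024e+00, -2.23423565e-01]), 'dq': array([-4.42748065e-04, -1.37276439e-03, -3.94534088e-03, -2.52899517e-03,
       -8.47355664e-06, -8.89324288e-04]), 'joint_torque': array([ 3.63958083e-03, -4.12902975e+01, -2.60137439e+01, -1.19856127e-04,
        3.13004646e-03,  4.79459152e-05]), 'position': array([ 164.01393235, -498.48825405,  230.78335889]), 'eef_rot': array([-3.10085722e+00, -4.96912120e-01, -1.57822528e-04]), 'contact_force': array([ 0.56585225, -1.05787311, -0.54981939]), 'moment': array([-0.0268006 , -0.0026361 , -0.04488663]), 'gripper_width': 0.9993926563481209}
```

View pics/t0.png

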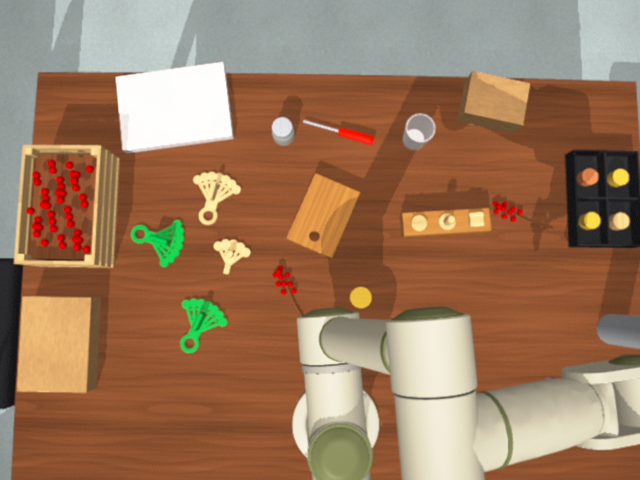

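View pics/s0.png

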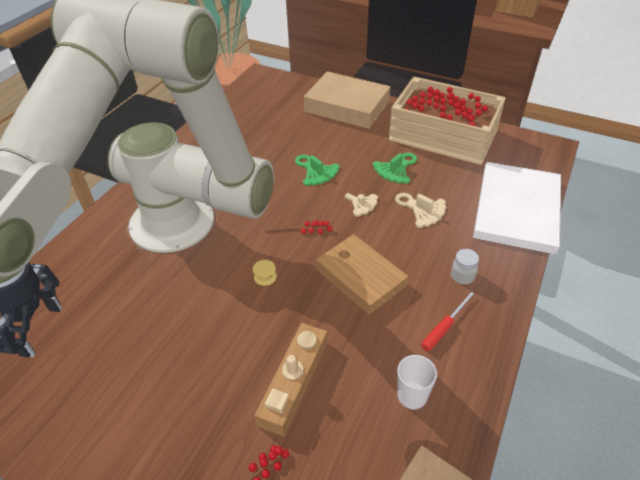

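The top view shows these candidates:
- **Leaf:** large wooden leaf (216,195) with its eyelet at (208,215), which is my choice. The small wooden leaf (232,253) has no eyelet, and the leaves at (160,240) and (203,322) are green.
- **Pin:** knobbed pin at (447,220) in the middle of the rack, which is my choice. The disc plug (419,223), square plug (477,218) and yellow disc (360,297) are not wanted.
- **Board:** (324,215), with its hole at (314,237).

One close crop to check these choices.

Run:
```python
import cv2,numpy as np
t=cv2.imread('pics/t0.png');s=cv2.imread('pics/s0.png')
def c(im,x,y,w,h,k): return cv2.resize(im[y:y+h,x:x+w],None,fx=k,fy=k,interpolation=cv2.INTER_CUBIC)
a=np.hstack([c(t,185,160,80,60,5),c(s,385,180,80,60,5)])
b=np.hstack([c(t,280,170,100,75+25-25,4),c(t,400,190,100,75,4)])
cv2.imwrite('pics/c1.png',np.vstack([a,b]))
```

```text
(no output)
```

View pics/c1.png

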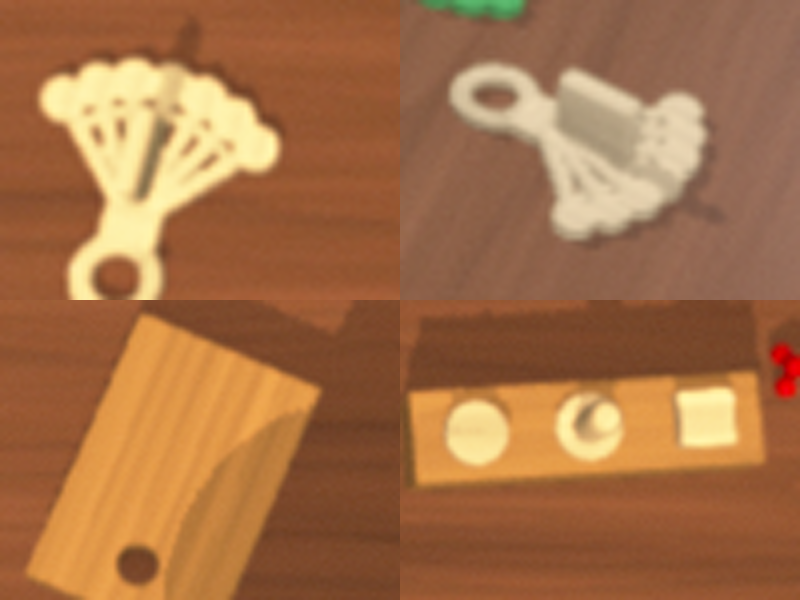

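The crop confirms the choices. The large wooden leaf has an eyelet and a fin (hole at top pixel 208.4,216), the knobbed pin is in the middle of the rack (knob top at about 451,219), and the board hole is at about (314.2,236.3).

Run:
```python
from h import *
T=lambda x,y,ox,oy,k,sx=0,sy=0:(ox+(x-sx)/k-.4,oy+(y-sy)/k-.4)
f=lambda n,uv,z:px2w(n,[uv],[z])[0]
np.set_printoptions(precision=1,suppress=True)
lh=f('top',T(117,279,185,160,5),8); l1=f('top',T(62,98,185,160,5),8); l2=f('top',T(260,148,185,160,5),8)
lhs=f('scene',T(492,97,385,180,5,400),8)
print('leafhole',lh,lhs,'lobes',l1,l2)
m=(l1+l2)/2-lh; print('leaf ang from lobes',np.arctan2(m[1],m[0]),np.linalg.norm(m))
# fin top in scene
a=f('scene',T(567,76,385,180,5,400),48);b=f('scene',T(640,112,385,180,5,400),48)
print('fin ends',a,b,np.linalg.norm(a-b),'ang',np.arctan2(*(b-a)[1::-1]),'mid-hole',(a+b)/2-lh, np.arctan2(*((a+b)/2-lh)[1::-1]))
bh=f('top',T(137,565,280,170,4,0,300),36)
c1=f('top',T(145,315,280,170,4,0,300),36);c2=f('top',T(320,388,280,170,4,0,300),36);c3=f('top',T(28,575,280,170,4,0,300),36)
print('bhole',bh,f('scene',(344,254),36),'corners',c1,c2,c3,'L',np.linalg.norm(c1-c3),'W',np.linalg.norm(c1-c2),'ang',np.arctan2(*(c1-c3)[1::-1]),np.arctan2(*(c2-c1)[1::-1]))
print('pred hole from corners',[c3+ (c1-c3)*35/190+(c2-c1)/2])
print('pin collar',f('top',T(590,425,400,190,4,400,300),52),'knobtop',f('top',T(605,417,400,190,4,400,300),94),'scene',f('scene',(291.5,358),94), f('scene',(292,371),52))
print(np.linalg.norm(lh[:2]))
import cv2
from scipy.spatial.transform import Rotation as R
print(R.from_rotvec(sense()['eef_rot']).as_matrix())
```

```text
leafhole [542.3 348.9   8. ] [542.  345.4   8. ] lobes [641.2 382.3   8. ] [614.8 274.    8. ]
leaf ang from lobes -0.2378618319097944 88.17062312516482
fin ends [585.3 335.5  48. ] [630.5 324.3  48. ] 46.5384464237144 ang -0.24341236099671956 mid-hole [ 65.6 -19.   40. ] -0.2820991259992992
bhole [487.   63.2  36. ] [487.7  61.2  36. ] corners [654.2  60.1  36. ] [606.5 -56.3  36. ] [479.5 134.5  36. ] L 189.85607553063767 W 125.84146127527532 ang -0.40258902436065497 -1.9598978244868028
pred hole from corners [array([487.8,  62.6,  36. ])]
pin collar [ 528.8 -283.9   52. ] knobtop [ 527.6 -282.6   94. ] scene [ 529.3 -285.2   94. ] [ 530.1 -289.8   52. ]
644.8598765532482
[[ 0.9  0.3 -0. ]
 [ 0.3 -0.9  0. ]
 [ 0.  -0.  -1. ]]
```

play_rows(deltas=[{"turn": 0.141, "fingers": 0.6}, {"turn": 0.141}, {"turn": 0.141}, {"turn": 0.141}, {"dx": 0.0115, "dy": -0.0456}, {"dx": 0.0115, "dy": -0.0456}, {"dx": 0.0115, "dy": -0.0456}, {"dx": 0.0115, "dy": -0.0456}, {"dx": 0.0115, "dy": -0.0456}, {"dx": 0.0115, "dy": -0.0456}, {"dx": 0.0115, "dy": -0.0456}, {"dx": 0.0115, "dy": -0.0456}, {"dx": 0.0115, "dy": -0.0456}, {"dx": 0.0115, "dy": -0.0456}, {"dx": 0.0115, "dy": -0.0456}, {"dx": 0.0115, "dy": -0.0456}, {"dx": 0.0115, "dy": -0.0456}, {"dx": 0.0115, "dy": -0.0456}, {"dx": 0.0115, "dy": -0.0456}, {"dx": 0.0115, "dy": -0.0456}])

```text
invalid input at $.deltas[0]: expected keys fingers, dx, dy, dz, turn
```

```bash
cat > go.py <<'E'
import sys
from h import *
from scipy.spatial.transform import Rotation as R
def go(x,y,z,ang):
    s=sense(); M=R.from_rotvec(s['eef_rot']).as_matrix(); a=np.arctan2(M[1,0],M[0,0])
    t=np.mod(a-ang+np.pi,2*np.pi)-np.pi   # shift in tool axes as they stand now, and after turn
    d=np.array([x,y,z])-s['position']; c,q=np.cos(ang),np.sin(ang)
    print('t',round(s['t'],2),'pos',s['position'].round(1),'ang',round(a,3),'tilt z',M[:,2].round(3),'q6',s['q'][5].round(2),'w',s['gripper_width'].round(3),'F',s['contact_force'].round(1))
    print('now-axes d',(M.T@d).round(1),'after-turn d',(np.array([c*d[0]+q*d[1],q*d[0]-c*d[1],-d[2]])).round(1),'turn',t.round(3))
if __name__=='__main__': go(*map(float,sys.argv[1:5]))
E
python3 go.py 606.5 330.5 110 -0.245
```

```text
Traceback (most recent call last):
  File "go.py", line 10, in <module>
    if __name__=='__main__': go(*map(float,sys.argv[1:5]))
                             ~~^^^^^^^^^^^^^^^^^^^^^^^^^^^
  File "go.py", line 8, in go
    print('t',round(s['t'],2),'pos',s['position'].round(1),'ang',round(a,3),'tilt z',M[:,2].round(3),'q6',s['q'][5].round(2),'w',s['gripper_width'].round(3),'F',s['contact_force'].round(1))
                                                                                                                                 ^^^^^^^^^^^^^^^^^^^^^^^^
AttributeError: 'float' object has no attribute 'round'
```

All keys are needed in each row.

play_rows(deltas=[{"fingers": 0.6, "dx": 0, "dy": 0, "dz": 0, "turn": 0.141}, {"fingers": 0.6, "dx": 0, "dy": 0, "dz": 0, "turn": 0.141}, {"fingers": 0.6, "dx": 0, "dy": 0, "dz": 0, "turn": 0.141}, {"fingers": 0.6, "dx": 0, "dy": 0, "dz": 0, "turn": 0.141}, {"fingers": 0.6, "dx": 0.0115, "dy": -0.0456, "dz": 0, "turn": 0}, {"fingers": 0.6, "dx": 0.0115, "dy": -0.0456, "dz": 0, "turn": 0}, {"fingers": 0.6, "dx": 0.0115, "dy": -0.0456, "dz": 0, "turn": 0}, {"fingers": 0.6, "dx": 0.0115, "dy": -0.0456, "dz": 0, "turn": 0}, {"fingers": 0.6, "dx": 0.0115, "dy": -0.0456, "dz": 0, "turn": 0}, {"fingers": 0.6, "dx": 0.0115, "dy": -0.0456, "dz": 0, "turn": 0}, {"fingers": 0.6, "dx": 0.0115, "dy": -0.0456, "dz": 0, "turn": 0}, {"fingers": 0.6, "dx": 0.0115, "dy": -0.0456, "dz": 0, "turn": 0}, {"fingers": 0.6, "dx": 0.0115, "dy": -0.0456, "dz": 0, "turn": 0}, {"fingers": 0.6, "dx": 0.0115, "dy": -0.0456, "dz": 0, "turn": 0}, {"fingers": 0.6, "dx": 0.0115, "dy": -0.0456, "dz": 0, "turn": 0}, {"fingers": 0.6, "dx": 0.0115, "dy": -0.0456, "dz": 0, "turn": 0}, {"fingers": 0.6, "dx": 0.0115, "dy": -0.0456, "dz": 0, "turn": 0}, {"fingers": 0.6, "dx": 0.0115, "dy": -0.0456, "dz": 0, "turn": 0}, {"fingers": 0.6, "dx": 0.0115, "dy": -0.0456, "dz": 0, "turn": 0}, {"fingers": 0.6, "dx": 0.0115, "dy": -0.0456, "dz": 0, "turn": 0}])

```text
t: 2.1
position: [546.2, 180.2, 229.8]
eef_rot: [-3.104, 0.436, 0.005]
contact_force: [0.3, -1.1, 0.2]
gripper_width: 0.598
```

```bash
sed -i "s/s\['gripper_width'\].round(3)/round(s['gripper_width'],3)/" go.py; python3 go.py 606.5 330.5 110 -0.245
```

```text
t 2.1 pos [546.2 180.2 229.8] ang -0.279 tilt z [-0.002  0.007 -1.   ] q6 1.96 w 0.598 F [ 0.3 -1.1  0.2]
now-axes d [  17.  -160.4  120.8] after-turn d [  22.  -160.5  119.8] turn -0.034
```

play_rows(deltas=[{"fingers": 0.6, "dx": 0.0055, "dy": -0.04, "dz": 0.015, "turn": -0.034}, {"fingers": 0.6, "dx": 0.0055, "dy": -0.04, "dz": 0.025, "turn": 0}, {"fingers": 0.6, "dx": 0.0055, "dy": -0.04, "dz": 0.025, "turn": 0}, {"fingers": 0.6, "dx": 0.0055, "dy": -0.04, "dz": 0.025, "turn": 0}, {"fingers": 0.6, "dx": 0, "dy": 0, "dz": 0.03, "turn": 0}, {"fingers": 0.6, "dx": 0, "dy": 0, "dz": 0, "turn": 0}])

```text
t: 2.7
position: [608.8, 342.5, 102.2]
eef_rot: [-3.114, 0.373, 0.009]
contact_force: [-0.2, 0.5, -0.8]
gripper_width: 0.602
```

```bash
python3 go.py 606.5 330.5 80 -0.245; python3 -c "
from h import *
t=shot('top','t1.png');s=shot('scene','s1.png')
c=lambda im,x,y:cv2.resize(im[y:y+100,x:x+100],None,fx=4,fy=4,interpolation=cv2.INTER_CUBIC)
cv2.imwrite('pics/c2.png',np.hstack([c(t,180,140),c(s,370,150)])[:,:,::-1])"
```

```text
t 2.7 pos [608.8 342.5 102.2] ang -0.238 tilt z [-0.005  0.006 -1.   ] q6 2.15 w 0.602 F [-0.2  0.5 -0.8]
now-axes d [ 0.7 12.3 22.2] after-turn d [ 0.6 12.2 22.2] turn 0.007
```

View pics/c2.png

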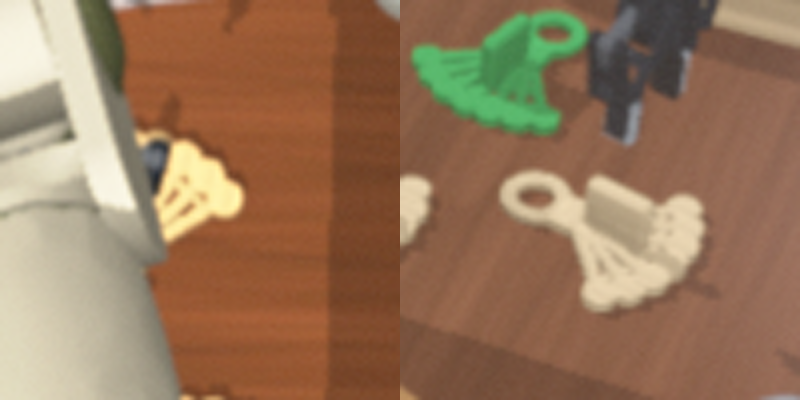

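The gripper is above the leaf and about 12 mm too far in +y. The fin at crop (620,215) is clear. I'll correct that and descend.

play_rows(deltas=[{"fingers": 0.6, "dx": 0.0005, "dy": 0.012, "dz": 0.0, "turn": 0.007}, {"fingers": 0.6, "dx": 0, "dy": 0, "dz": 0.02, "turn": 0}, {"fingers": 0.6, "dx": 0, "dy": 0, "dz": 0.02, "turn": 0}, {"fingers": 0.6, "dx": 0, "dy": 0, "dz": 0, "turn": 0}])

```text
t: 3.2
position: [612.7, 328.8, 78.4]
eef_rot: [-3.102, 0.389, -0.024]
contact_force: [0.8, -0.4, 0.3]
gripper_width: 0.599
```

```bash
python3 go.py 606.5 330.5 16 -0.245; python3 -c "
from h import *
s=shot('scene','s2.png')
c=lambda im,x,y:cv2.resize(im[y:y+100,x:x+130],None,fx=5,fy=5,interpolation=cv2.INTER_CUBIC)
cv2.imwrite('pics/c3.png',c(s,370,140)[:,:,::-1])"
```

```text
t 3.2 pos [612.7 328.8  78.4] ang -0.25 tilt z [ 0.017  0.013 -1.   ] q6 2.14 w 0.599 F [ 0.8 -0.4  0.3]
now-axes d [-7.3  1.  62.3] after-turn d [-6.5 -0.2 62.4] turn -0.005
```

View pics/c3.png

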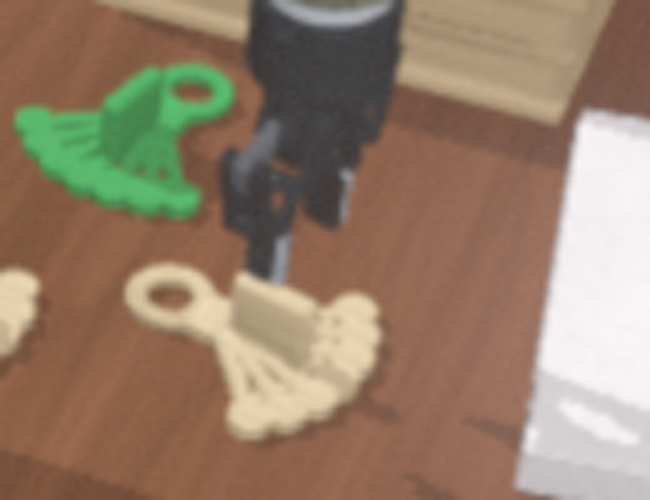

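The jaws are in line with the fin, one finger behind it and one in front. I'll go down in smaller steps.

play_rows(deltas=[{"fingers": 0.6, "dx": -0.006, "dy": 0, "dz": 0.01, "turn": 0}, {"fingers": 0.6, "dx": 0, "dy": 0, "dz": 0.015, "turn": 0}, {"fingers": 0.6, "dx": 0, "dy": 0, "dz": 0.015, "turn": 0}, {"fingers": 0.6, "dx": 0, "dy": 0, "dz": 0, "turn": 0}, {"fingers": 0.6, "dx": 0, "dy": 0, "dz": 0, "turn": 0}])

```text
t: 3.75
position: [610.0, 331.4, 42.2]
eef_rot: [-3.097, 0.39, -0.038]
contact_force: [-0.2, 0.1, -0.3]
gripper_width: 0.602
```

```bash
python3 go.py 606.5 330.5 16 -0.245
```

```text
t 3.75 pos [610.  331.4  42.2] ang -0.251 tilt z [ 0.026  0.016 -1.   ] q6 2.14 w 0.602 F [-0.2  0.1 -0.3]
now-axes d [-3.7  2.4 26.1] after-turn d [-3.2  1.8 26.2] turn -0.006
```

play_rows(deltas=[{"fingers": 0.6, "dx": -0.003, "dy": 0.002, "dz": 0.015, "turn": 0}, {"fingers": 0.6, "dx": 0, "dy": 0, "dz": 0.011, "turn": 0}, {"fingers": 0.6, "dx": 0, "dy": 0, "dz": 0, "turn": 0}, {"fingers": 0.6, "dx": 0, "dy": 0, "dz": 0, "turn": 0}])

```text
t: 4.15
position: [608.2, 331.0, 16.3]
eef_rot: [-3.096, 0.39, -0.04]
contact_force: [-0.1, 1.4, -0.2]
gripper_width: 0.602
```

```bash
python3 go.py 606.5 330.5 16 -0.245
```

```text
t 4.15 pos [608.2 331.   16.3] ang -0.251 tilt z [ 0.028  0.017 -0.999] q6 2.14 w 0.602 F [-0.1  1.4 -0.2]
now-axes d [-1.5  0.9  0.2] after-turn d [-1.5  0.9  0.3] turn -0.006
```

Close on the fin, then lift. The lift also counters the tool's small x tilt.

play_rows(newtons=50, deltas=[{"fingers": 0, "dx": 0, "dy": 0, "dz": 0, "turn": 0}, {"fingers": 0, "dx": 0, "dy": 0, "dz": 0, "turn": 0}, {"fingers": 0, "dx": 0, "dy": 0, "dz": 0, "turn": 0}, {"fingers": 0, "dx": 0, "dy": 0, "dz": 0, "turn": 0}, {"fingers": 0, "dx": 0, "dy": 0, "dz": 0, "turn": 0}, {"fingers": 0, "dx": 0, "dy": 0, "dz": 0, "turn": 0}, {"fingers": 0, "dx": 0, "dy": 0, "dz": 0, "turn": 0}, {"fingers": 0, "dx": 0, "dy": 0, "dz": 0, "turn": 0}])

```text
t: 4.95
position: [609.2, 331.3, 18.7]
eef_rot: [-3.096, 0.389, -0.045]
contact_force: [-0.1, -0.1, -0.6]
gripper_width: 0.16
```

```bash
python3 go.py 606.5 330.5 130 -0.245
```

```text
t 4.95 pos [609.2 331.3  18.7] ang -0.25 tilt z [ 0.031  0.018 -0.999] q6 2.14 w 0.16 F [-0.1 -0.1 -0.6]
now-axes d [   0.4   -1.3 -111.3] after-turn d [  -2.5    1.4 -111.3] turn -0.005
```

play_rows(deltas=[{"fingers": 0, "dx": 0, "dy": 0, "dz": -0.012, "turn": 0}, {"fingers": 0, "dx": 0, "dy": 0, "dz": -0.022, "turn": 0}, {"fingers": 0, "dx": 0, "dy": 0, "dz": -0.022, "turn": 0}, {"fingers": 0, "dx": 0, "dy": 0, "dz": -0.022, "turn": 0}, {"fingers": 0, "dx": 0, "dy": 0, "dz": -0.022, "turn": 0}, {"fingers": 0, "dx": 0, "dy": 0, "dz": 0, "turn": 0}, {"fingers": 0, "dx": 0, "dy": 0, "dz": 0, "turn": 0}])

```text
t: 5.65
position: [605.4, 329.4, 124.8]
eef_rot: [-3.096, 0.389, -0.044]
contact_force: [0.5, -0.0, -1.4]
gripper_width: 0.153
```

```bash
python3 go.py 547.5 37.5 120 -0.395
```

```text
t 5.65 pos [605.4 329.4 124.8] ang -0.25 tilt z [ 0.03   0.018 -0.999] q6 2.14 w 0.153 F [ 0.5 -0.  -1.4]
now-axes d [ 16.1 297.1  -2.1] after-turn d [ 58.9 291.7   4.8] turn 0.145
```

play_rows(deltas=[{"fingers": 0, "dx": 0, "dy": 0, "dz": 0, "turn": 0.07}, {"fingers": 0, "dx": 0, "dy": 0, "dz": 0, "turn": 0.07}, {"fingers": 0, "dx": 0.004, "dy": 0.015, "dz": 0, "turn": 0}, {"fingers": 0, "dx": 0.006, "dy": 0.03, "dz": 0, "turn": 0}, {"fingers": 0, "dx": 0.006, "dy": 0.03, "dz": 0, "turn": 0}, {"fingers": 0, "dx": 0.006, "dy": 0.03, "dz": 0, "turn": 0}, {"fingers": 0, "dx": 0.006, "dy": 0.03, "dz": 0, "turn": 0}, {"fingers": 0, "dx": 0.006, "dy": 0.03, "dz": 0, "turn": 0}, {"fingers": 0, "dx": 0.006, "dy": 0.03, "dz": 0, "turn": 0}, {"fingers": 0, "dx": 0.006, "dy": 0.03, "dz": 0, "turn": 0}, {"fingers": 0, "dx": 0.006, "dy": 0.03, "dz": 0, "turn": 0}, {"fingers": 0, "dx": 0.004, "dy": 0.015, "dz": 0, "turn": 0}, {"fingers": 0, "dx": 0, "dy": 0, "dz": 0, "turn": 0}, {"fingers": 0, "dx": 0, "dy": 0, "dz": 0, "turn": 0}])

```text
t: 7.05
position: [542.8, 48.6, 101.4]
eef_rot: [-3.064, 0.614, -0.002]
contact_force: [0.3, 0.0, -1.3]
gripper_width: 0.155
```

```bash
python3 go.py 547.5 37.5 80 -0.395; python3 -c "
from h import *
t=shot('top','t3.png');s=shot('scene','s3.png')
c=lambda im,x,y:cv2.resize(im[y:y+120,x:x+100],None,fx=4,fy=4,interpolation=cv2.INTER_CUBIC)
cv2.imwrite('pics/c4.png',np.hstack([c(t,280,150),c(s,310,190)])[:,:,::-1])"
```

```text
t 7.05 pos [542.8  48.6 101.4] ang -0.395 tilt z [ 0.004  0.016 -1.   ] q6 1.82 w 0.155 F [ 0.3  0.  -1.3]
now-axes d [ 8.7  8.8 21.3] after-turn d [ 8.6  8.5 21.4] turn -0.0
```

View pics/c4.png

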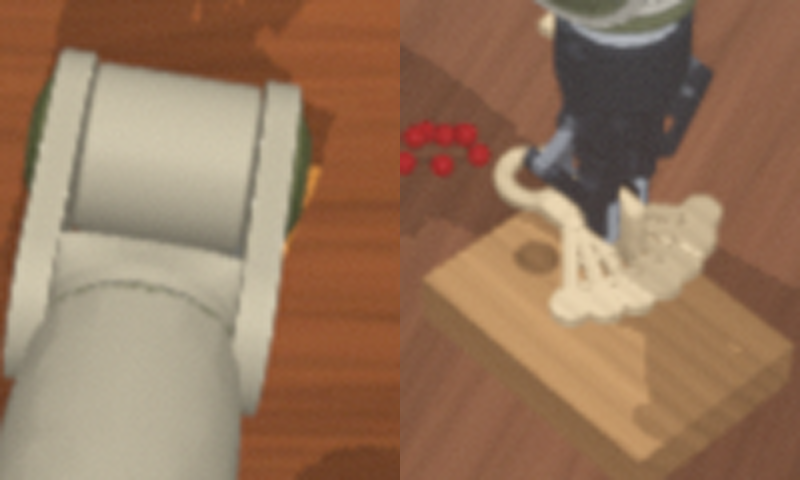

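The leaf is held over the board with its eyelet toward the board's hole end; board hole at crop (537,258), ring at about (520,180). The top view is blocked by the arm. I'll shift about 11 and 8 mm, lower partway, and look again.

play_rows(deltas=[{"fingers": 0, "dx": 0.006, "dy": 0.0045, "dz": 0, "turn": 0}, {"fingers": 0, "dx": 0.006, "dy": 0.0045, "dz": 0.01, "turn": 0}, {"fingers": 0, "dx": 0, "dy": 0, "dz": 0.012, "turn": 0}, {"fingers": 0, "dx": 0, "dy": 0, "dz": 0.01, "turn": 0}, {"fingers": 0, "dx": 0, "dy": 0, "dz": 0, "turn": 0}, {"fingers": 0, "dx": 0, "dy": 0, "dz": 0, "turn": 0}])

```text
t: 7.75
position: [551.1, 37.8, 65.1]
eef_rot: [-3.065, 0.608, 0.001]
contact_force: [0.5, 0.1, -1.4]
gripper_width: 0.158
```

```bash
python3 go.py 549.8 36.5 56 -0.395; python3 -c "
from h import *
s=shot('scene','s4.png')
c=lambda im,x,y:cv2.resize(im[y:y+100,x:x+130],None,fx=6,fy=6,interpolation=cv2.INTER_CUBIC)
cv2.imwrite('pics/c5.png',c(s,310,210)[:,:,::-1])
print(w2px('scene',[[487.5,62.5,36],[487.5,62.5,60]]))"
```

```text
t 7.75 pos [551.1  37.8  65.1] ang -0.391 tilt z [ 0.003  0.017 -1.   ] q6 1.8 w 0.158 F [ 0.5  0.1 -1.4]
now-axes d [-0.7  1.9  9. ] after-turn d [-0.7  1.7  9.1] turn 0.004
[[344.15464813 253.62002936]
 [344.25356729 247.0667233 ]]
```

View pics/c5.png

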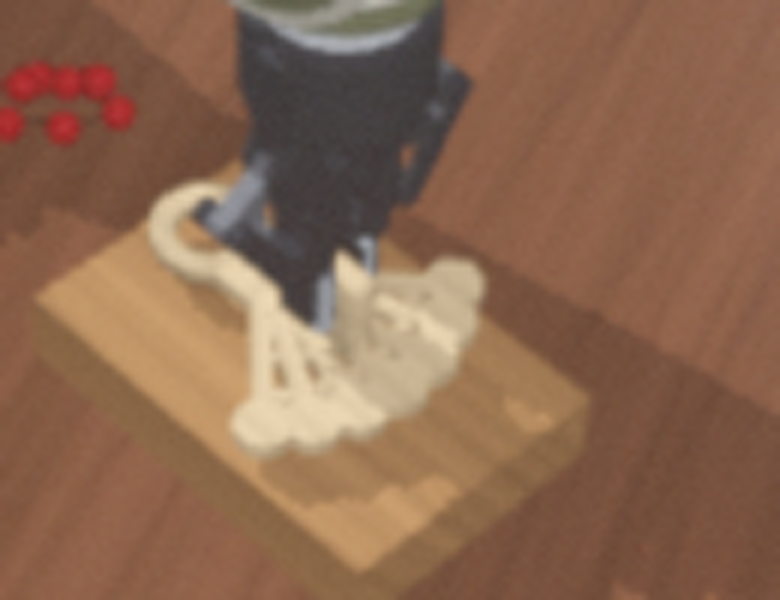

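The ring centre is at about crop (200,231), pixel (343.3,248.5). That agrees with the board-hole axis at leaf height (344.2,248.4). I'll lower it.

play_rows(deltas=[{"fingers": 0, "dx": 0, "dy": 0.001, "dz": 0.004, "turn": 0}, {"fingers": 0, "dx": 0, "dy": 0, "dz": 0.004, "turn": 0}, {"fingers": 0, "dx": 0, "dy": 0, "dz": 0, "turn": 0}, {"fingers": 0, "dx": 0, "dy": 0, "dz": 0, "turn": 0}])

```text
t: 8.2
position: [551.0, 37.1, 57.2]
eef_rot: [-3.065, 0.607, -0.001]
contact_force: [-0.6, -0.4, -0.7]
gripper_width: 0.157
```

```bash
python3 go.py 549.8 36.5 54.5 -0.395
```

```text
t 8.2 pos [551.   37.1  57.2] ang -0.391 tilt z [ 0.004  0.016 -1.   ] q6 1.8 w 0.157 F [-0.6 -0.4 -0.7]
now-axes d [-0.8  1.   2.6] after-turn d [-0.8  1.   2.7] turn 0.004
```

play_rows(deltas=[{"fingers": 0, "dx": -0.001, "dy": 0.001, "dz": 0.0025, "turn": 0}, {"fingers": 0, "dx": 0, "dy": 0, "dz": 0.001, "turn": 0}, {"fingers": 0, "dx": 0, "dy": 0, "dz": 0, "turn": 0}])

```text
t: 8.5
position: [550.2, 36.8, 55.2]
eef_rot: [-3.065, 0.607, -0.005]
contact_force: [0.0, 1.1, -2.7]
gripper_width: 0.156
```

```bash
python3 go.py 549.8 36.5 54.5 -0.395
```

```text
t 8.5 pos [550.2  36.8  55.2] ang -0.391 tilt z [ 0.007  0.016 -1.   ] q6 1.8 w 0.156 F [ 0.   1.1 -2.7]
now-axes d [-0.3  0.4  0.7] after-turn d [-0.3  0.4  0.7] turn 0.004
```

play_rows(deltas=[{"fingers": 0.5, "dx": 0, "dy": 0, "dz": 0, "turn": 0}, {"fingers": 0.5, "dx": 0, "dy": 0, "dz": 0, "turn": 0}, {"fingers": 0.5, "dx": 0, "dy": 0, "dz": 0, "turn": 0}, {"fingers": 0.5, "dx": 0, "dy": 0, "dz": 0, "turn": 0}, {"fingers": 0.5, "dx": 0, "dy": 0, "dz": -0.02, "turn": 0}, {"fingers": 0.5, "dx": 0, "dy": 0, "dz": -0.03, "turn": 0}, {"fingers": 0.5, "dx": 0, "dy": 0, "dz": -0.03, "turn": 0}, {"fingers": 0.5, "dx": 0, "dy": 0, "dz": -0.04, "turn": 0}])

```text
t: 9.3
position: [546.9, 35.0, 173.6]
eef_rot: [-3.065, 0.607, 0.012]
contact_force: [0.2, 0.3, -1.4]
gripper_width: 0.502
```

```bash
python3 go.py 528.7 -284.2 160 -0.395
```

```text
t 9.3 pos [546.9  35.  173.6] ang -0.391 tilt z [-0.004  0.018 -1.   ] q6 1.8 w 0.502 F [ 0.2  0.3 -1.4]
now-axes d [105.  302.1   7.9] after-turn d [106.  301.6  13.6] turn 0.004
```

play_rows(deltas=[{"fingers": 0.5, "dx": 0.005, "dy": 0.015, "dz": 0, "turn": 0}, {"fingers": 0.5, "dx": 0.0105, "dy": 0.03, "dz": 0, "turn": 0}, {"fingers": 0.5, "dx": 0.0105, "dy": 0.03, "dz": 0, "turn": 0}, {"fingers": 0.5, "dx": 0.0105, "dy": 0.03, "dz": 0, "turn": 0}, {"fingers": 0.5, "dx": 0.0105, "dy": 0.03, "dz": 0, "turn": 0}, {"fingers": 0.5, "dx": 0.0105, "dy": 0.03, "dz": 0, "turn": 0}, {"fingers": 0.5, "dx": 0.0105, "dy": 0.03, "dz": 0, "turn": 0}, {"fingers": 0.5, "dx": 0.0105, "dy": 0.03, "dz": 0, "turn": 0}, {"fingers": 0.5, "dx": 0.0105, "dy": 0.03, "dz": 0, "turn": 0}, {"fingers": 0.5, "dx": 0.0105, "dy": 0.03, "dz": 0, "turn": 0}, {"fingers": 0.5, "dx": 0.005, "dy": 0.015, "dz": 0, "turn": 0}, {"fingers": 0.5, "dx": 0, "dy": 0, "dz": 0, "turn": 0}, {"fingers": 0.5, "dx": 0, "dy": 0, "dz": 0, "turn": 0}])

```text
t: 10.6
position: [528.3, -295.7, 168.1]
eef_rot: [-3.063, 0.605, 0.003]
contact_force: [-1.0, -0.3, 0.4]
gripper_width: 0.502
```

```bash
python3 go.py 528.7 -284.2 110 -0.395; python3 -c "
from h import *
t=shot('top','t5.png');s=shot('scene','s5.png')
c=lambda im,x,y:cv2.resize(im[y:y+120,x:x+100],None,fx=4,fy=4,interpolation=cv2.INTER_CUBIC)
cv2.imwrite('pics/c6.png',np.hstack([c(t,280,150),c(s,245,310)])[:,:,::-1])"
```

```text
t 10.6 pos [ 528.3 -295.7  168.1] ang -0.39 tilt z [ 0.002  0.02  -1.   ] q6 1.25 w 0.502 F [-1.  -0.3  0.4]
now-axes d [-3.7 -9.7 58.3] after-turn d [ -4.1 -10.8  58.1] turn 0.005
```

View pics/c6.png

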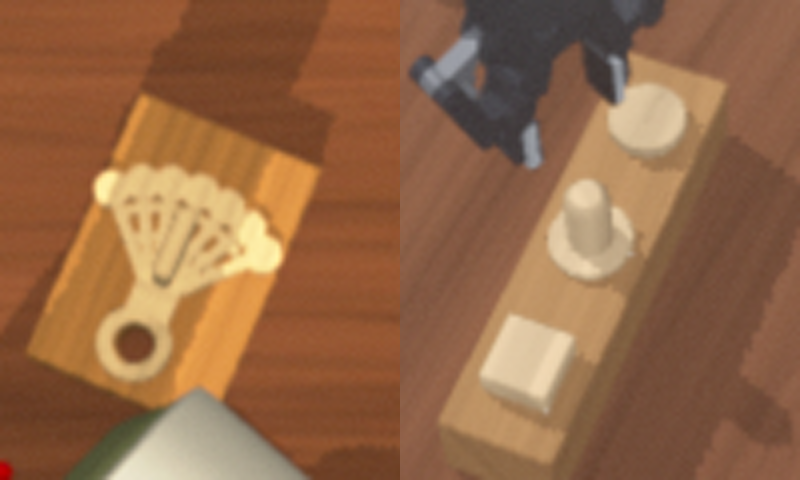

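The leaf lies on the board with its hole at top pixel (312.9,235.3), right by the board hole, and the fan runs along the board. The pin is free-standing at scene pixel (291.5,357); the neighbouring plugs are low.

play_rows(deltas=[{"fingers": 0.5, "dx": -0.004, "dy": -0.01, "dz": 0.0, "turn": 0}, {"fingers": 0.5, "dx": 0, "dy": 0, "dz": 0.025, "turn": 0}, {"fingers": 0.5, "dx": 0, "dy": 0, "dz": 0.025, "turn": 0}, {"fingers": 0.5, "dx": 0, "dy": 0, "dz": 0, "turn": 0}, {"fingers": 0.5, "dx": 0, "dy": 0, "dz": 0, "turn": 0}])

```text
t: 11.2
position: [530.7, -276.1, 120.0]
eef_rot: [-3.066, 0.594, -0.002]
contact_force: [-0.6, 0.1, -0.2]
gripper_width: 0.499
```

```bash
python3 go.py 528.7 -285 60 -0.395; python3 -c "
from h import *
print(px2w('top',[(312.9,235.3)],[44]),px2w('top',[(312.9,235.3)],[36]))
s=shot('scene','s6.png')
c=lambda im,x,y:cv2.resize(im[y:y+100,x:x+100],None,fx=5,fy=5,interpolation=cv2.INTER_CUBIC)
cv2.imwrite('pics/c7.png',c(s,245,310)[:,:,::-1])"
```

```text
t 11.2 pos [ 530.7 -276.1  120. ] ang -0.383 tilt z [ 0.005  0.018 -1.   ] q6 1.26 w 0.499 F [-0.6  0.1 -0.2]
now-axes d [ 1.6 10.1 59.8] after-turn d [ 1.6  9.  60. ] turn 0.012
[[487.44966547  65.60880525  44.        ]] [[488.42405236  65.71436729  36.        ]]
```

View pics/c7.png

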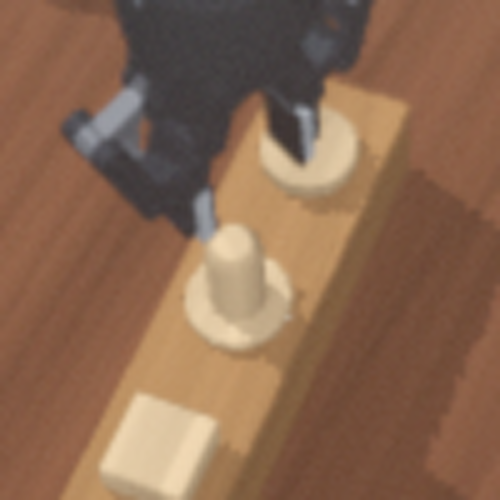

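The gripper is about 9 mm short in y. I'll correct before going below the knob top (z 94).

play_rows(deltas=[{"fingers": 0.5, "dx": 0.0015, "dy": 0.009, "dz": 0.01, "turn": 0}, {"fingers": 0.5, "dx": 0, "dy": 0, "dz": 0, "turn": 0}, {"fingers": 0.5, "dx": 0, "dy": 0, "dz": 0, "turn": 0}])

```text
t: 11.55
position: [529.4, -285.8, 111.5]
eef_rot: [-3.068, 0.594, -0.007]
contact_force: [0.1, -0.3, -0.2]
gripper_width: 0.503
```

```bash
python3 go.py 528.7 -285 60 -0.39
```

```text
t 11.55 pos [ 529.4 -285.8  111.5] ang -0.382 tilt z [ 0.008  0.016 -1.   ] q6 1.25 w 0.503 F [ 0.1 -0.3 -0.2]
now-axes d [-1.1  0.4 51.5] after-turn d [-1.  -0.5 51.5] turn 0.008
```

play_rows(deltas=[{"fingers": 0.5, "dx": -0.001, "dy": 0, "dz": 0.015, "turn": 0}, {"fingers": 0.5, "dx": 0, "dy": 0, "dz": 0.018, "turn": 0}, {"fingers": 0.5, "dx": 0, "dy": 0, "dz": 0.017, "turn": 0}, {"fingers": 0.5, "dx": 0, "dy": 0, "dz": 0, "turn": 0}, {"fingers": 0.5, "dx": 0, "dy": 0, "dz": 0, "turn": 0}])

```text
t: 12.05
position: [529.8, -286.3, 62.8]
eef_rot: [-3.069, 0.596, -0.014]
contact_force: [-0.3, 0.3, 0.3]
gripper_width: 0.504
```

```bash
python3 go.py 528.7 -285 60 -0.39
```

```text
t 12.05 pos [ 529.8 -286.3   62.8] ang -0.384 tilt z [ 0.012  0.013 -1.   ] q6 1.25 w 0.504 F [-0.3  0.3  0.3]
now-axes d [-1.6 -0.8  2.8] after-turn d [-1.5 -0.8  2.8] turn 0.006
```

play_rows(newtons=50, deltas=[{"fingers": 0.5, "dx": -0.001, "dy": -0.001, "dz": 0, "turn": 0}, {"fingers": 0, "dx": 0, "dy": 0, "dz": 0, "turn": 0}, {"fingers": 0, "dx": 0, "dy": 0, "dz": 0, "turn": 0}, {"fingers": 0, "dx": 0, "dy": 0, "dz": 0, "turn": 0}, {"fingers": 0, "dx": 0, "dy": 0, "dz": 0, "turn": 0}, {"fingers": 0, "dx": 0, "dy": 0, "dz": 0, "turn": 0}, {"fingers": 0, "dx": 0, "dy": 0, "dz": 0, "turn": 0}])

```text
t: 12.75
position: [530.3, -285.8, 66.1]
eef_rot: [-3.072, 0.597, -0.02]
contact_force: [-0.2, 0.3, -0.4]
gripper_width: 0.262
```

```bash
python3 go.py 528.7 -285 160 -0.39
```

```text
t 12.75 pos [ 530.3 -285.8   66.1] ang -0.384 tilt z [ 0.015  0.01  -1.   ] q6 1.25 w 0.262 F [-0.2  0.3 -0.4]
now-axes d [ -0.8  -1.6 -93.9] after-turn d [ -1.7  -0.2 -93.9] turn 0.006
```

play_rows(deltas=[{"fingers": 0, "dx": 0, "dy": 0, "dz": -0.015, "turn": 0}, {"fingers": 0, "dx": 0, "dy": 0, "dz": -0.02, "turn": 0}, {"fingers": 0, "dx": 0, "dy": 0, "dz": -0.025, "turn": 0}, {"fingers": 0, "dx": 0, "dy": 0, "dz": -0.025, "turn": 0}, {"fingers": 0, "dx": 0, "dy": 0, "dz": -0.02, "turn": 0}, {"fingers": 0, "dx": 0, "dy": 0, "dz": 0, "turn": 0}, {"fingers": 0, "dx": 0, "dy": 0, "dz": 0, "turn": 0}])

```text
t: 13.45
position: [527.8, -286.3, 172.7]
eef_rot: [-3.07, 0.596, -0.014]
contact_force: [-0.6, 0.1, -0.9]
gripper_width: 0.263
```

```bash
python3 go.py 489 63 160 -0.39
```

```text
t 13.45 pos [ 527.8 -286.3  172.7] ang -0.384 tilt z [ 0.012  0.013 -1.   ] q6 1.25 w 0.263 F [-0.6  0.1 -0.9]
now-axes d [-166.9 -309.1   16.6] after-turn d [-168.7 -308.3   12.7] turn 0.006
```

play_rows(deltas=[{"fingers": 0, "dx": -0.008, "dy": -0.014, "dz": 0, "turn": 0}, {"fingers": 0, "dx": -0.0165, "dy": -0.03, "dz": 0, "turn": 0}, {"fingers": 0, "dx": -0.0165, "dy": -0.03, "dz": 0, "turn": 0}, {"fingers": 0, "dx": -0.0165, "dy": -0.03, "dz": 0, "turn": 0}, {"fingers": 0, "dx": -0.0165, "dy": -0.03, "dz": 0, "turn": 0}, {"fingers": 0, "dx": -0.0165, "dy": -0.03, "dz": 0, "turn": 0}, {"fingers": 0, "dx": -0.0165, "dy": -0.03, "dz": 0, "turn": 0}, {"fingers": 0, "dx": -0.0165, "dy": -0.03, "dz": 0, "turn": 0}, {"fingers": 0, "dx": -0.0165, "dy": -0.03, "dz": 0, "turn": 0}, {"fingers": 0, "dx": -0.0165, "dy": -0.03, "dz": 0, "turn": 0}, {"fingers": 0, "dx": -0.008, "dy": -0.014, "dz": 0, "turn": 0}, {"fingers": 0, "dx": 0, "dy": 0, "dz": 0, "turn": 0}, {"fingers": 0, "dx": 0, "dy": 0, "dz": 0, "turn": 0}])

```text
t: 14.75
position: [478.1, 65.8, 160.1]
eef_rot: [-3.064, 0.599, 0.027]
contact_force: [-0.6, -0.5, 0.0]
gripper_width: 0.259
```

```bash
python3 go.py 488.5 63.3 115 -0.39
```

```text
t 14.75 pos [478.1  65.8 160.1] ang -0.386 tilt z [-0.013  0.022 -1.   ] q6 1.83 w 0.259 F [-0.6 -0.5  0. ]
now-axes d [11.5 -0.9 44.9] after-turn d [10.6 -1.6 45.1] turn 0.004
```

play_rows(deltas=[{"fingers": 0, "dx": 0.0055, "dy": 0, "dz": 0.01, "turn": 0}, {"fingers": 0, "dx": 0.0055, "dy": -0.001, "dz": 0.018, "turn": 0}, {"fingers": 0, "dx": 0, "dy": 0, "dz": 0.018, "turn": 0}, {"fingers": 0, "dx": 0, "dy": 0, "dz": 0, "turn": 0}, {"fingers": 0, "dx": 0, "dy": 0, "dz": 0, "turn": 0}])

```text
t: 15.25
position: [489.6, 58.7, 109.0]
eef_rot: [-3.063, 0.608, 0.03]
contact_force: [-0.1, -0.4, 0.3]
gripper_width: 0.26
```

```bash
python3 go.py 488.5 63.3 112 -0.39; python3 -c "
from h import *
print(w2px('scene',[[487.5,63.5,44],[487.5,63.5,60]]))
s=shot('scene','s7.png')
c=lambda im,x,y:cv2.resize(im[y:y+100,x:x+130],None,fx=6,fy=6,interpolation=cv2.INTER_CUBIC)
cv2.imwrite('pics/c8.png',c(s,300,190)[:,:,::-1])"
```

```text
t 15.25 pos [489.6  58.7 109. ] ang -0.392 tilt z [-0.015  0.022 -1.   ] q6 1.82 w 0.26 F [-0.1 -0.4  0.3]
now-axes d [-2.8 -3.9 -2.9] after-turn d [-2.8 -3.9 -3. ] turn -0.002
[[344.35349028 251.18446638]
 [344.42111214 246.79691661]]
```

View pics/c8.png

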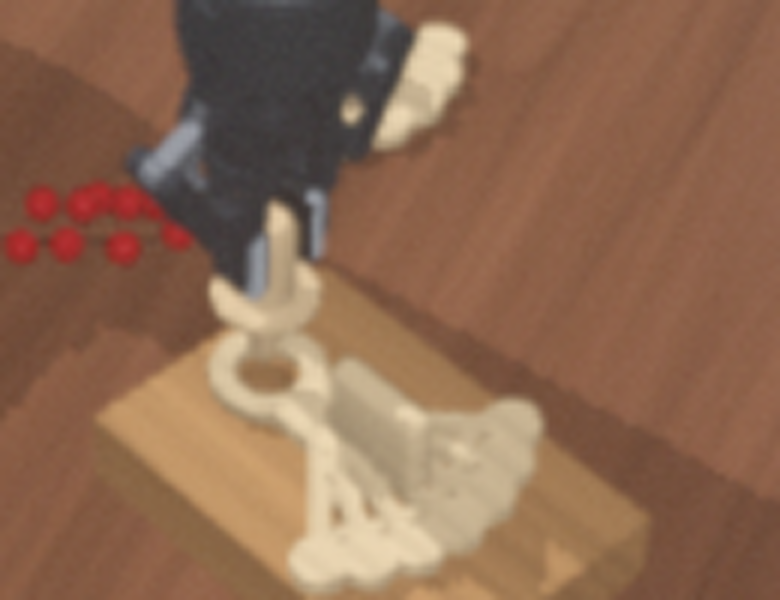

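The pin hangs nearly upright, its tip just above the ring hole; hole centre at crop (268,373), tip at about (265,355). The image and pose numbers agree within about 3 mm, and the clearance is 7 mm. I'll shift 2 mm and descend gently.

play_rows(deltas=[{"fingers": 0, "dx": 0, "dy": -0.002, "dz": 0, "turn": 0}, {"fingers": 0, "dx": 0, "dy": 0, "dz": 0.008, "turn": 0}, {"fingers": 0, "dx": 0, "dy": 0, "dz": 0.008, "turn": 0}, {"fingers": 0, "dx": 0, "dy": 0, "dz": 0, "turn": 0}, {"fingers": 0, "dx": 0, "dy": 0, "dz": 0, "turn": 0}])

```text
t: 15.8
position: [491.0, 60.6, 93.2]
eef_rot: [-3.063, 0.608, 0.025]
contact_force: [0.1, 0.6, -1.2]
gripper_width: 0.257
```

```bash
python3 go.py 489.5 61.5 64 -0.39
```

```text
t 15.8 pos [491.   60.6  93.2] ang -0.392 tilt z [-0.012  0.021 -1.   ] q6 1.83 w 0.257 F [ 0.1  0.6 -1.2]
now-axes d [-1.1  0.2 29.2] after-turn d [-1.7 -0.3 29.2] turn -0.002
```

No contact force, with the tip already about 7 mm below the leaf top, so it is in the hole. Continue down.

play_rows(deltas=[{"fingers": 0, "dx": -0.001, "dy": 0, "dz": 0.008, "turn": 0}, {"fingers": 0, "dx": 0, "dy": 0, "dz": 0.008, "turn": 0}, {"fingers": 0, "dx": 0, "dy": 0, "dz": 0.007, "turn": 0}, {"fingers": 0, "dx": 0, "dy": 0, "dz": 0, "turn": 0}, {"fingers": 0, "dx": 0, "dy": 0, "dz": 0, "turn": 0}])

```text
t: 16.3
position: [489.5, 61.6, 68.0]
eef_rot: [-3.063, 0.608, 0.026]
contact_force: [-1.0, -0.6, 0.1]
gripper_width: 0.26
```

```bash
python3 go.py 489.5 61.5 64 -0.39
```

```text
t 16.3 pos [489.5  61.6  68. ] ang -0.392 tilt z [-0.013  0.021 -1.   ] q6 1.82 w 0.26 F [-1.  -0.6  0.1]
now-axes d [0.2 0.2 4. ] after-turn d [0.1 0.1 4. ] turn -0.002
```

play_rows(deltas=[{"fingers": 0, "dx": 0, "dy": 0, "dz": 0.003, "turn": 0}, {"fingers": 0, "dx": 0, "dy": 0, "dz": 0.001, "turn": 0}, {"fingers": 0, "dx": 0, "dy": 0, "dz": 0, "turn": 0}])

```text
t: 16.6
position: [489.7, 61.7, 63.9]
eef_rot: [-3.063, 0.608, 0.025]
contact_force: [-0.1, 0.5, -0.7]
gripper_width: 0.261
```

```bash
python3 go.py 489.5 61.5 64 -0.39
```

```text
t 16.6 pos [489.7  61.7  63.9] ang -0.392 tilt z [-0.012  0.021 -1.   ] q6 1.82 w 0.261 F [-0.1  0.5 -0.7]
now-axes d [-0.1  0.3 -0.1] after-turn d [-0.1  0.3 -0.1] turn -0.002
```

play_rows(deltas=[{"fingers": 0, "dx": 0, "dy": 0, "dz": 0.0015, "turn": 0}, {"fingers": 0, "dx": 0, "dy": 0, "dz": 0.001, "turn": 0}, {"fingers": 0, "dx": 0, "dy": 0, "dz": 0, "turn": 0}])

```text
t: 16.9
position: [489.9, 61.8, 63.7]
eef_rot: [-3.064, 0.607, 0.023]
contact_force: [0.8, -0.3, -0.1]
gripper_width: 0.257
```

```bash
python3 go.py 489.5 61.5 64 -0.39
```

```text
t 16.9 pos [489.9  61.8  63.7] ang -0.391 tilt z [-0.011  0.021 -1.   ] q6 1.82 w 0.257 F [ 0.8 -0.3 -0.1]
now-axes d [-0.2  0.4 -0.3] after-turn d [-0.2  0.4 -0.3] turn -0.001
```

The pin is at its seated height. Release and rise.

play_rows(deltas=[{"fingers": 0.5, "dx": 0, "dy": 0, "dz": 0, "turn": 0}, {"fingers": 0.5, "dx": 0, "dy": 0, "dz": 0, "turn": 0}, {"fingers": 0.5, "dx": 0, "dy": 0, "dz": 0, "turn": 0}, {"fingers": 0.5, "dx": 0, "dy": 0, "dz": 0, "turn": 0}, {"fingers": 0.5, "dx": 0, "dy": 0, "dz": -0.01, "turn": 0}, {"fingers": 0.5, "dx": 0, "dy": 0, "dz": -0.02, "turn": 0}, {"fingers": 0.5, "dx": 0, "dy": 0, "dz": -0.03, "turn": 0}, {"fingers": 0.5, "dx": 0, "dy": 0, "dz": -0.04, "turn": 0}, {"fingers": 0.5, "dx": 0, "dy": 0, "dz": -0.04, "turn": 0}, {"fingers": 0.5, "dx": 0, "dy": 0.03, "dz": 0, "turn": 0}, {"fingers": 0.5, "dx": 0, "dy": 0.04, "dz": 0, "turn": 0}, {"fingers": 0.5, "dx": 0, "dy": 0.04, "dz": 0, "turn": 0}, {"fingers": 0.5, "dx": 0, "dy": 0.04, "dz": 0, "turn": 0}, {"fingers": 0.5, "dx": 0, "dy": 0.04, "dz": 0, "turn": 0}, {"fingers": 0.5, "dx": 0, "dy": 0.03, "dz": 0, "turn": 0}, {"fingers": 0.5, "dx": 0, "dy": 0, "dz": 0, "turn": 0}, {"fingers": 0.5, "dx": 0, "dy": 0, "dz": 0, "turn": 0}])

```text
t: 18.6
position: [404.4, -151.7, 215.1]
eef_rot: [-3.067, 0.605, 0.009]
contact_force: [-0.4, 0.2, 0.2]
gripper_width: 0.499
```

```bash
python3 -c "
from h import *
t=shot('top','t9.png');s=shot('scene','s9.png')
c=lambda im,x,y:cv2.resize(im[y:y+120,x:x+100],None,fx=4,fy=4,interpolation=cv2.INTER_CUBIC)
cv2.imwrite('pics/c9.png',np.hstack([c(t,280,150),c(s,310,190)])[:,:,::-1])
print('pred knob top seated',w2px('top',[[487.5,63,92]]),w2px('scene',[[487.5,63,92]]))"
```

```text
pred knob top seated [[313.71822545 232.97740138]] [[344.47483408 237.92886645]]
```

View pics/c9.png

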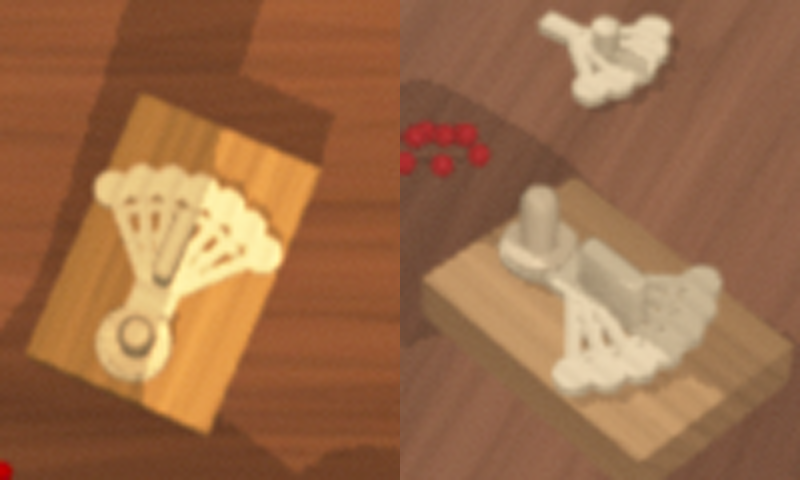

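The pin stands upright with its collar on the leaf. The knob top is at top pixel (313.6,232.9) and scene pixel (344.6,237.6). The seated pose predicts (313.7,233.0) and (344.5,237.9). The gripper is clear.

```bash
python3 -c "
from cell import job
print(job.job_done())"
```

```text
the job is handed in; nothing more can be done
None
```

The job is handed in, after about 18.7 s of the 56 s allowed. I laid the large wooden fan leaf on the board, then put the knobbed pin through both holes, let go and backed the arm away.

**Last checks:**
- **Leaf:** it lies flat with the fan along the board. After release its hole measured within about 3 mm of the board hole. The top view gave 3 mm in y and the side view about 1 mm, which is within calibration error.
- **Pin:** it stands upright and seated. The knob top is within 0.4 pixel of the predicted seated position in both cameras.
- **Contact:** the gripper is clear of everything. Forces stayed under about 3 N in every reading I took.

**What disagreed:**
- Moves over- or undershot by up to about 12 mm, and I corrected each time before grasping or inserting.
- Just before insertion, the image and the measured arm pose differed by several mm on where the pin tip was. I split the difference, and the pin went in without touching.
- The force reading never clearly showed the collar touching down. I judged seating from the height and the final picture.

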